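Hang the four-tip carrier on the keeper peg

ROBOT

A 6-joint arm with a two-finger parallel gripper is mounted at the origin on a cart in front of the work surface, level with it; the furniture and walls round the work are solid. World frame = base frame: x ahead of the robot, y to its left, z up, the work surface at z = 0. Lengths are in mm, angles in rad, forces in N, time in s.
With the tool pointing down it reaches from about 325 to 850 mm from the base axis. Payload 15.5 kg.
Tool frame: the origin (TCP) lies between the finger pads; the fingertips stand 19 mm ahead of it and the grasp point (between the pads) is the TCP; z points along the fingers, y is the line along which they close (so a half turn about z gives the same grasp; the last joint's range is limited). The gripper opens to 91 mm and grips with 3 to 60 N. Pads are 32 mm wide; open, the fingers measure 118 mm over their backs; the gripper's body (76 mm by 178 mm) begins 60 mm behind the grasp point.
Start: joints at [-1.349, 0.494, 1.345, -0, 1.302, -0.096], TCP at [195.3, -593.704, 232.915] pointing down, gripper open.
Joint ranges: [-2.91, 2.91], [-0.82, 2.16], [0.22, 2.67], [-1.22, 4.37], [0.12, 2.79], [-3.08, 3.08]. Speed limits (rad/s): [1.89, 1.89, 2.57, 3.01, 3.01, 3.01].

INTERFACE

Orientations are given as a unit quaternion [x, y, z, w].
In Python, from bench import ctrl gives the robot as it stands. The module is installed in compiled form; this text tells all that it offers.
- The arm moves only by the tool move_arm, never from a script. Its argument "motion" is a list of rows, each a list of 6 numbers: the shift along the tool's x, y, z scaled (see below), then the turn, a rotation vector about the tool's x, y, z scaled (see below). A call has 1 to 5 rows; each row is the pose to reach, as a shift and turn from the pose commanded when the call began, along the tool's axes at that moment; what a row does not reach only later rows make up. The controller multiplies each number of a shift by 500 mm and each number of a turn by 90 degrees. A row lasts 1/10 s, in which the tool goes at most 50 mm and 8.59 degrees, less where a joint would pass 70% of its speed; a pose out of reach is approached as far as the arm can. A call with a number of a shift or a turn outside -1 to 1 is refused whole. A call with a gripper value outside its range is refused whole. "fingers" is the gripper command: -1 is fully open, 1 is shut, values between are in proportion, set as the call begins (left out, the last holds). The fingers move at their own pace and stop on an object; "newtons" is the grip in N (left out, the last holds). Time passes only in rows, so rows that repeat a pose let the fingers close. It gives the time, the measured TCP pose, the force, the opening and the grip force at its end, in the units of the state.
- ctrl.observe(): the state, without advancing time (a new reading comes with each control period).
- ctrl.read_camera(name): name is "scene" or "top"; returns a dict with "frame" (420x560x3 uint8, red, green, blue), "range_z" (420x560 float32, mm along the optical axis (not along the pixel's ray), 0 where there is no reading), "vertical_fov" (degrees; the focal length in pixels is half the picture's height over the tangent of half this angle, whatever the lens; pixels are square), "cx", "cy" (the principal point, pixels), "camera_from_world" (4x4, takes a point from world to camera coordinates). Camera axes: x right, y down, z forward; pixel columns grow to the right and rows downward; lengths in mm; the calibration is good to about 2 mm. A picture is of the moment at which its call begins.
- ctrl.finish_job(): hands the job in; it is judged then, once.
The state is a dict: "clock": time; "qpos": joint angles; "dq": joint speeds; "tau": joint torques, N m; "position": TCP position; "tcp_rot": TCP orientation; "ft_force": force on the tool from outside, world axes, zero at the start; "moment": the same for the moment, N m; "width": finger opening in mm; "grip_force": force on a finger pad.
Only numpy, scipy, OpenCV 4.12 (cv2) and the standard library are available. Lean on these libraries where they do the work, as an engineer would, in place of code of your own. Each camera call takes 0.05 s, during which the arm holds its last target. There are 200 camera calls.

TASK

Hang the soldering-tip carrier that holds four tips on the peg of the small stand: bring its eye on to the peg from the free end, so that it lifts the gravity flap and the flap drops shut behind it, and leave it hanging there, still and off the bench. Leave the narrow two-tip carrier where it is.

Things in the scene. Friction and masses are not known exactly. Their poses are not given: they have to be found in the camera images.
- wide_carrier_eye (a point): To hang: 0.16 kg, 128 mm tall, upright on the bench. Point: eye centre, 66 mm above its underside; x along the eye's axis, z up. Aluminium block 40(x) x 64(y) x 18 mm with four 20 mm copper tips at its corners; over it a closed upright eye of 6 mm rod, opening 40 x 40 mm, with a flat seat at its top, 16 mm deep (x); on top a black grip bar 14(x) x 34(y) x 26 mm, centred 49 mm above the point.
- peg_pivot (a point): Fixed stand's peg: point on its axis at the flap pivot, 115 mm above the bench; x runs along the level peg to the column, z up. Peg 12 mm thick, from x = -12 (free end) to the column, whose face is at 91 mm, 119 mm high. Foot 6 mm thick. An eye resting on the peg has its centre 14 mm below the point and at most x = 68 mm, and the wide carrier then hangs 35 mm off the bench.
- keeper_flap (a joint): Flap: U-shaped stirrup 20 mm wide (y), hanging from the pivot astride the peg to 45 mm below its axis. Rad: 0 hangs shut (start), grows to 1.3 as its end swings to the column; it cannot swing outward. Free, 25 g, falls shut by itself. An eye pushed along +x, centre about 4 mm below the axis, lifts it and passes; about 42 mm past the pivot it falls behind the eye's lower bar.
- narrow_carrier_eye (a point): Eye centre of the other carrier, which must stay: same eye, grip bar and height (this point 66 mm above its underside), but its block is only 34 mm wide (y) and holds two copper tips. Stands upright on the bench.
Not all that is in view belongs to the job. Leave any red look-alike of the part that bears wide_carrier_eye alone.

How it is judged:
By the outcome, as a careful person would: the job done as asked, in the order asked, and still so for the second after the job is handed in, with the robot touching nothing.
It also fails if it takes over 61 s, if anything falls off the work surface, if the arm or the gripper's body presses on something with over 40 N, if the wrist force passes 120 N, or if a joint passes its speed limit or range.

## Working session

There is one attempt and no reset: what is moved stays moved. The work goes in short steps, Python scripts to look and compute and a tool call to move; the robot and the scene stay as the last step left them, time stands still between calls to the robot, and variables do not carry over. Pictures are saved under pics/ and viewed, at most 10 in all, crops included, and the job is handed in when it is done.

Besides the shell and the picture viewer there is one more tool, called after "Request:" as name(argument=value, ...), one argument or row to a line, values as JSON. move_arm: Moves the arm, as the interface text tells. Its arguments: {"type":"object","properties":{"motion":{"type":"array","items":{"type":"array","items":{"type":"number"}}},"fingers":{"type":"number"},"newtons":{"type":"number"}},"required":["motion"]}

```bash
mkdir -p pics; cat > h.py <<'E'
import numpy as np,cv2
from bench import ctrl
from scipy.spatial.transform import Rotation as R
def cam(n):
    d=ctrl.read_camera(n);f=210/np.tan(np.radians(d['vertical_fov'])/2)
    T=np.linalg.inv(d['camera_from_world']);z=d['range_z'].astype(float)
    v,u=np.mgrid[:420,:560]
    P=np.stack([(u-d['cx'])/f*z,(v-d['cy'])/f*z,z,np.ones_like(z)],-1)@T.T
    P=P[...,:3];P[z==0]=np.nan
    return d['frame'],P,d,f
def save(n,fr,box=None,s=1):
    if box: fr=fr[box[1]:box[3],box[0]:box[2]]
    cv2.imwrite('pics/'+n,cv2.resize(fr[...,::-1],None,fx=s,fy=s,interpolation=cv2.INTER_CUBIC))
E
python3 - <<'E'
from h import *
for n in('scene','top'):
    fr,P,d,f=cam(n);save(n+'0.png',fr,None,1.42);np.savez('/tmp/'+n,P=P,fr=fr,M=d['camera_from_world']);print(n,f,d['cx'],d['cy'],np.linalg.inv(d['camera_from_world']).round(2))
print(ctrl.observe())
E
```

```text
scene 432.1260099198339 281.3473214214715 212.66582892698898 [[-9.1000e-01 -2.7000e-01  3.2000e-01  1.5900e+02]
 [-4.2000e-01  5.7000e-01 -7.1000e-01  5.3231e+02]
 [ 0.0000e+00 -7.8000e-01 -6.3000e-01  7.2215e+02]
 [ 0.0000e+00  0.0000e+00  0.0000e+00  1.0000e+00]]
top 466.4419820297253 275.4701552500994 209.36687559929223 [[-1.00000e-02 -9.80000e-01  1.90000e-01  3.24770e+02]
 [-1.00000e+00  0.00000e+00 -3.00000e-02 -1.46450e+02]
 [ 3.00000e-02 -1.90000e-01 -9.80000e-01  1.04639e+03]
 [ 0.00000e+00  0.00000e+00  0.00000e+00  1.00000e+00]]
{'clock': 0.1, 'qpos': array([-1.34849032e+00,  4.94103991e-01,  1.34606381e+00,  4.02200186e-05,
        1.30249526e+00, -9.54965349e-02]), 'dq': array([ 7.24958110e-05, -3.32176063e-03, -2.45382221e-03,  4.68952651e-04,
        9.71859063e-04, -1.30572298e-03]), 'tau': array([ 1.29548775e-03, -8.80243635e+01, -3.82544374e+01,  7.07584829e-02,
        4.81846277e-02, -6.18732116e-06]), 'position': array([ 195.24731866, -593.38703096,  232.41029979]), 'tcp_rot': array([ 9.87402438e-01,  1.58228120e-01, -1.45629979e-05, -5.35356600e-04]), 'ft_force': array([ 0.62610422, -0.39914171, -0.28809152]), 'moment': array([-0.02946592,  0.0091174 , -0.00760527]), 'grip_force': 0.0, 'width': 91.13187251762744}
```

View pics/scene0.png

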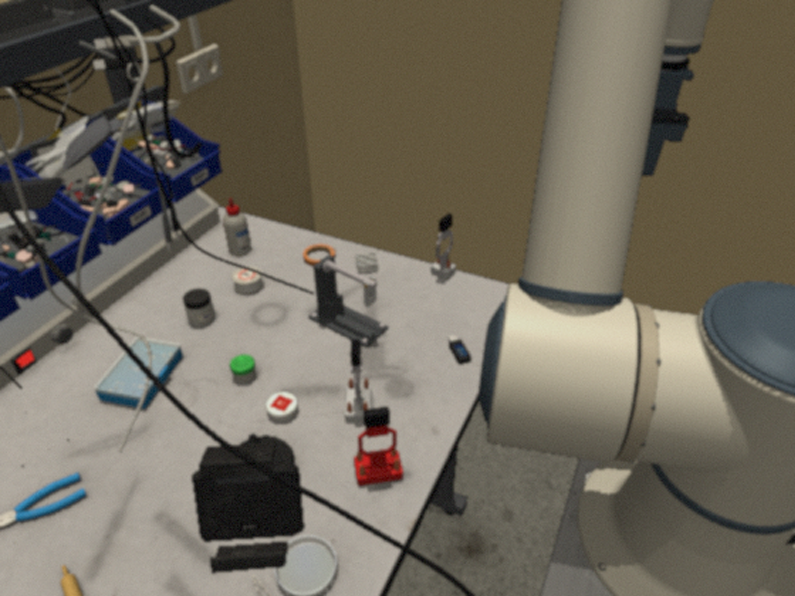

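View pics/top0.png

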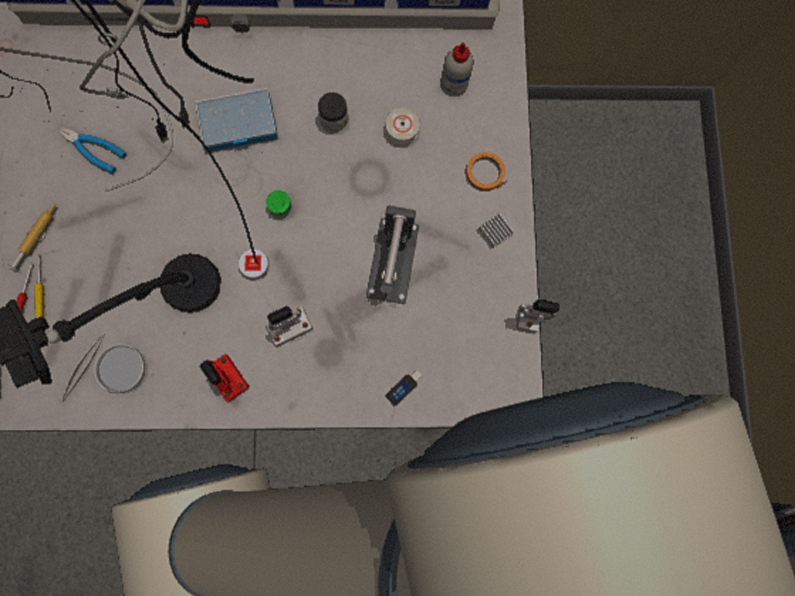

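The top view shows the stand at about (393,255), a silver carrier at (290,325), another at (533,315) and a red look-alike at (225,378). Next I'll enlarge the crops and read the points.

```bash
python3 - <<'E'
from h import *
a=np.load('/tmp/top.npz');fr=a['fr'];P=a['P']
A=fr[140:250,180:300];B=fr[200:240,355:400]
save('crop1.png',fr,(180,135,300,250),5)
s=np.load('/tmp/scene.npz');save('crop2.png',s['fr'],(205,140,335,300),3.7)
# heights
for nm,(u0,v0,u1,v1) in dict(car=(180,205,225,250),stand=(255,140,300,216),other=(355,200,398,240)).items():
    Q=P[v0:v1,u0:u1].reshape(-1,3)
    for lo,hi in((8,30),(30,70),(70,100),(100,112),(112,140)):
        q=Q[(Q[:,2]>lo)&(Q[:,2]<hi)]
        if len(q)>3:
            c=q[:,:2].mean(0);w,V=np.linalg.eigh(np.cov(q[:,:2].T));print(nm,lo,hi,len(q),q.mean(0).round(1),'ext',[np.ptp((q[:,:2]-c)@V[:,i]).round() for i in(0,1)],'long',V[:,1].round(3), 'zmax',q[:,2].max().round(1))
E
```

```text
car 8 30 325 [472.3 -21.9  17.7] ext [np.float64(44.0), np.float64(66.0)] long [-0.527  0.85 ] zmax 29.8
car 30 70 76 [475.5 -19.2  43.7] ext [np.float64(30.0), np.float64(55.0)] long [-0.477  0.879] zmax 66.4
car 70 100 59 [474.8 -19.7  87.2] ext [np.float64(11.0), np.float64(51.0)] long [-0.441  0.897] zmax 94.5
car 100 112 12 [472.9 -21.4 109.6] ext [np.float64(6.0), np.float64(31.0)] long [-0.495  0.869] zmax 111.3
car 112 140 132 [476.9 -18.2 125.6] ext [np.float64(15.0), np.float64(34.0)] long [-0.421  0.907] zmax 131.9
stand 8 30 159 [ 579.3 -179.3   11.1] ext [np.float64(73.0), np.float64(128.0)] long [-0.98   0.201] zmax 28.6
stand 30 70 129 [ 618.4 -188.3   47.6] ext [np.float64(20.0), np.float64(42.0)] long [0.164 0.986] zmax 69.8
stand 70 100 73 [ 606.4 -185.    84.3] ext [np.float64(43.0), np.float64(100.0)] long [-0.986  0.167] zmax 100.0
stand 100 112 30 [ 603.2 -184.9  107.1] ext [np.float64(43.0), np.float64(105.0)] long [-0.982  0.187] zmax 112.0
stand 112 140 444 [ 588.8 -182.7  118.7] ext [np.float64(43.0), np.float64(117.0)] long [-0.983  0.186] zmax 125.7
other 8 30 161 [ 482.  -393.8   17.4] ext [np.float64(35.0), np.float64(48.0)] long [-0.757 -0.653] zmax 29.7
other 30 70 69 [ 487.2 -397.2   45.2] ext [np.float64(16.0), np.float64(49.0)] long [0.228 0.974] zmax 69.5
other 70 100 69 [ 487.2 -392.4   86.7] ext [np.float64(14.0), np.float64(52.0)] long [0.294 0.956] zmax 95.0
other 100 112 13 [ 484.5 -393.4  108.8] ext [np.float64(9.0), np.float64(28.0)] long [0.357 0.934] zmax 112.0
other 112 140 133 [ 488.1 -396.4  124.9] ext [np.float64(14.0), np.float64(33.0)] long [0.224 0.975] zmax 131.0
```

View pics/crop1.png

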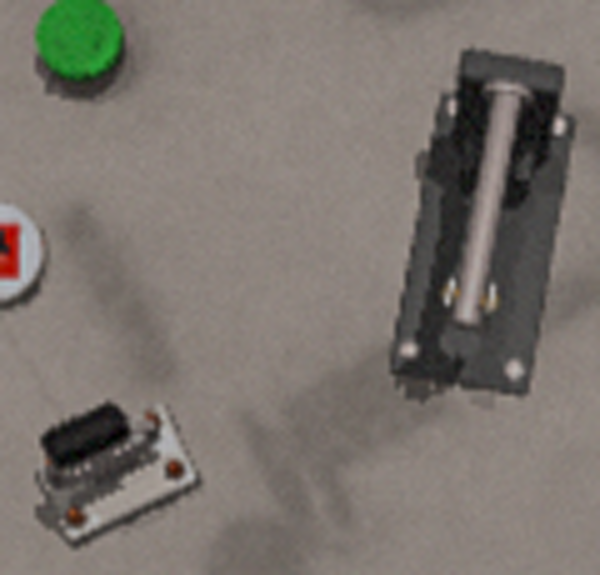

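View pics/crop2.png

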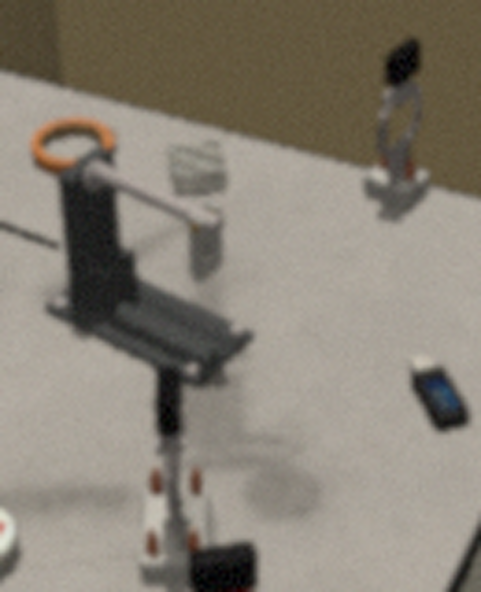

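The near carrier at (477,-18) has four tips and a 66 mm block, so it's the wide one. The one at (488,-396) is the narrow one. Next is the peg fit, and a helper that works out moves.

```bash
cat >> h.py <<'E'
def plan(p,yaw):
    """one-row motion to TCP p, tool down, tool x at world yaw"""
    o=ctrl.observe();r0=R.from_quat(o['tcp_rot'])
    r1=R.from_matrix([[np.cos(yaw),np.sin(yaw),0],[np.sin(yaw),-np.cos(yaw),0],[0,0,-1]])
    print(o['position'].round(1),'shift',(r0.inv().apply(np.array(p)-o['position'])/500).round(4),'turn',((r0.inv()*r1).as_rotvec()/(np.pi/2)).round(4),'F',o['ft_force'].round(1),'w',round(o['width'],1),'t',o['clock'])
E
python3 - <<'E'
from h import *
P=np.load('/tmp/top.npz')['P'];s=np.load('/tmp/scene.npz')['P']
for nm,Q in(('top',P[140:216,255:300].reshape(-1,3)),('scene',s[140:300,205:335].reshape(-1,3))):
    q=Q[(Q[:,2]>113)&(Q[:,2]<128)&(Q[:,1]<-150)&(Q[:,1]>-210)&(Q[:,0]>530)&(Q[:,0]<620)]
    q=q[:,:3];c=q.mean(0);w,V=np.linalg.eigh(np.cov(q[:,:2].T));d=V[:,1]*np.sign(V[0,1])
    t=(q[:,:2]-c[:2])@d
    print(nm,len(q),c.round(1),d.round(3),'free end',(c[:2]+d*np.percentile(t,1)).round(1),'z',np.percentile(q[:,2],90).round(1),'width',np.ptp((q[:,:2]-c[:2])@V[:,0]).round(1))
Q=s[140:330,205:290].reshape(-1,3);q=Q[(Q[:,2]>105)&(Q[:,2]<132)&(np.hypot(Q[:,0]-477,Q[:,1]+18)<35)]
print('bar scene',len(q),q.mean(0).round(1),q.min(0).round(),q.max(0).round())
plan([476,-19,190],0.45)
E
```

```text
top 265 [ 572.8 -179.5  119.1] [ 0.981 -0.196] free end [ 530.3 -171. ] z 121.9 width 20.7
scene 156 [ 570.1 -176.4  118. ] [ 0.983 -0.182] free end [ 531.6 -169.3] z 120.3 width 23.3
bar scene 126 [476.3 -11.3 121.6] [467. -33. 105.] [491.   0. 129.]
[ 195.2 -593.4  232.4] shift [ 0.8923 -0.9157  0.0859] turn [-0.0007 -0.0001 -0.0842] F [ 0.6 -0.4 -0.3] w 91.1 t 0.1
```

Request:
move_arm(
  motion=[
    [0.892,-0.916,0.086,0,0,-0.084],
    [0.892,-0.916,0.086,0,0,-0.084],
    [0.892,-0.916,0.086,0,0,-0.084],
    [0.892,-0.916,0.086,0,0,-0.084],
    [0.892,-0.916,0.086,0,0,-0.084],
  ],
)

```text
clock: 0.6
position: [305.1, -367.6, 215.9]
tcp_rot: [0.975, 0.223, 0.0, -0.0]
ft_force: [0.3, -0.7, -0.4]
width: 91.2
grip_force: 0.0
```

```bash
python3 - <<'E'
from h import *
plan([476,-19,190],0.45)
P=np.load('/tmp/top.npz')['P']
for v in range(190,208): print(v,[tuple(P[v,u].round().tolist()) for u in (272,273,274)])
E
```

```text
[ 305.1 -367.6  215.9] shift [ 0.6107 -0.4796  0.052 ] turn [-0.0002 -0.0001 -0.0005] F [ 0.3 -0.7 -0.4] w 91.2 t 0.6
190 [(542.0, -169.0, 119.0), (542.0, -171.0, 119.0), (542.0, -173.0, 121.0)]
191 [(540.0, -169.0, 119.0), (540.0, -171.0, 120.0), (539.0, -173.0, 123.0)]
192 [(538.0, -169.0, 120.0), (538.0, -171.0, 120.0), (537.0, -173.0, 123.0)]
193 [(537.0, -169.0, 115.0), (536.0, -171.0, 120.0), (536.0, -173.0, 120.0)]
194 [(535.0, -169.0, 116.0), (534.0, -171.0, 117.0), (534.0, -173.0, 119.0)]
195 [(532.0, -169.0, 118.0), (nan, nan, nan), (532.0, -173.0, 117.0)]
196 [(530.0, -169.0, 119.0), (530.0, -171.0, 117.0), (529.0, -173.0, 122.0)]
197 [(528.0, -169.0, 117.0), (527.0, -171.0, 123.0), (528.0, -173.0, 120.0)]
198 [(525.0, -169.0, 122.0), (525.0, -171.0, 122.0), (526.0, -173.0, 119.0)]
199 [(523.0, -169.0, 121.0), (523.0, -171.0, 121.0), (523.0, -173.0, 120.0)]
200 [(523.0, -169.0, 112.0), (522.0, -171.0, 115.0), (522.0, -173.0, 116.0)]
201 [(544.0, -172.0, 4.0), (543.0, -174.0, 7.0), (543.0, -176.0, 8.0)]
202 [(541.0, -172.0, 5.0), (541.0, -174.0, 6.0), (541.0, -176.0, 4.0)]
203 [(539.0, -172.0, 3.0), (539.0, -174.0, 6.0), (539.0, -176.0, 4.0)]
204 [(536.0, -172.0, 4.0), (537.0, -174.0, 4.0), (537.0, -176.0, 3.0)]
205 [(535.0, -172.0, 2.0), (534.0, -174.0, 3.0), (534.0, -176.0, 5.0)]
206 [(532.0, -172.0, 2.0), (531.0, -174.0, 9.0), (532.0, -176.0, 4.0)]
207 [(529.0, -172.0, 5.0), (529.0, -174.0, 5.0), (529.0, -176.0, 9.0)]
```

Request:
move_arm(
  motion=[
    [0.611,-0.48,0.052,0,0,0],
    [0.611,-0.48,0.052,0,0,0],
    [0.611,-0.48,0.052,0,0,0],
    [0.611,-0.48,0.052,0,0,0],
    [0.611,-0.48,0.052,0,0,0],
  ],
  fingers=-0.4,
)

```text
clock: 1.1
position: [414.8, -143.6, 199.4]
tcp_rot: [0.975, 0.223, 0.0, 0.0]
ft_force: [0.4, -0.7, 0.7]
width: 63.8
grip_force: 0.0
```

```bash
python3 - <<'E'
from h import *
plan([476,-19,190],0.45)
E
```

```text
[ 414.8 -143.6  199.4] shift [ 0.2184 -0.1713  0.0187] turn [ 0.     -0.     -0.0003] F [ 0.4 -0.7  0.7] w 63.8 t 1.1
```

Request:
move_arm(
  motion=[
    [0.218,-0.171,0.019,0,0,0],
    [0.218,-0.171,0.019,0,0,0],
    [0.218,-0.171,0.019,0,0,0],
    [0.218,-0.171,0.019,0,0,0],
    [0.218,-0.171,0.019,0,0,0],
  ],
)

```text
clock: 1.6
position: [475.3, -20.5, 189.6]
tcp_rot: [0.975, 0.224, -0.0, -0.0]
ft_force: [-0.7, -0.9, -0.2]
width: 64.1
grip_force: 0.0
```

```bash
python3 - <<'E'
from h import *
plan([476,-19,116],0.45)
fr,P,d,f=cam('scene');save('above.png',fr,(190,170,350,350),3.3)
E
```

```text
[475.3 -20.5 189.6] shift [ 0.0027 -0.002   0.1473] turn [-0.0002  0.0005  0.0013] F [-0.7 -0.9 -0.2] w 64.1 t 1.6
```

View pics/above.png

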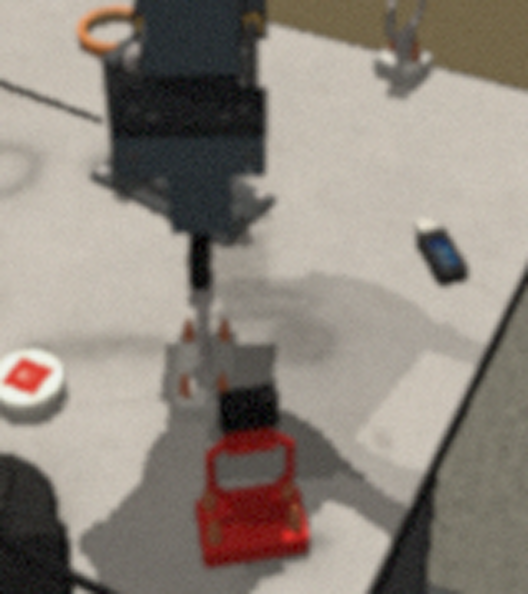

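The finger at (203,200) is in line with the bar at (200,262). The red look-alike is clear of the gripper, so I'll go down.

Request:
move_arm(
  motion=[
    [0.003,-0.002,0.05,0,0,0],
    [0.003,-0.002,0.1,0,0,0],
    [0.003,-0.002,0.147,0,0,0],
    [0.003,-0.002,0.147,0,0,0],
    [0.003,-0.002,0.147,0,0,0],
  ],
)

```text
clock: 2.15
position: [476.0, -20.5, 116.8]
tcp_rot: [0.975, 0.222, -0.0, -0.0]
ft_force: [0.7, -0.3, 0.5]
width: 64.2
grip_force: 0.0
```

Request:
move_arm(
  motion=[
    [0,0,0,0,0,0],
    [0,0,0,0,0,0],
    [0,0,0,0,0,0],
    [0,0,0,0,0,0],
    [0,0,0,0,0,0],
  ],
  fingers=1,
  newtons=25,
)

```text
clock: 2.65
position: [476.6, -19.6, 116.9]
tcp_rot: [0.975, 0.223, 0.0, 0.0]
ft_force: [-1.1, 1.0, 7.8]
width: 33.6
grip_force: 25.0
```

```bash
python3 - <<'E'
from h import *
plan([476,-19,175],0.45)
E
```

```text
[476.6 -19.6 116.9] shift [-0.0004 -0.0014 -0.1163] turn [ 0.0003 -0.0004 -0.0001] F [-1.1  1.   7.8] w 33.6 t 2.65
```

Request:
move_arm(
  motion=[
    [0,0,-0.02,0,0,0],
    [0,0,-0.05,0,0,0],
    [0,0,-0.09,0,0,0],
    [0,0,-0.09,0,0,0],
    [0,0,-0.09,0,0,0],
  ],
)

```text
clock: 3.15
position: [476.5, -19.6, 161.7]
tcp_rot: [0.975, 0.223, 0.0, 0.0]
ft_force: [-0.4, -0.2, -1.8]
width: 34.1
grip_force: 25.0
```

```bash
python3 - <<'E'
from h import *
plan([470,-160,162],-0.188)
E
```

```text
[476.5 -19.6 161.7] shift [-0.1337  0.2473 -0.0005] turn [ 2.00e-04 -6.00e-04  4.06e-01] F [-0.4 -0.2 -1.8] w 34.1 t 3.15
```

Request:
move_arm(
  motion=[
    [-0.02,0.04,0,0,0,0.06],
    [-0.045,0.08,0,0,0,0.13],
    [-0.065,0.12,0,0,0,0.2],
    [-0.09,0.165,0,0,0,0.27],
    [-0.11,0.2,0,0,0,0.34],
  ],
)

```text
clock: 3.65
position: [469.7, -134.6, 160.6]
tcp_rot: [0.999, -0.045, -0.001, -0.0]
ft_force: [-0.4, 0.3, -0.5]
width: 33.7
grip_force: 25.0
```

```bash
python3 - <<'E'
from h import *
plan([470,-160,162],-0.188)
E
```

```text
[ 469.7 -134.6  160.6] shift [ 0.0051  0.0505 -0.0029] turn [-0.0002  0.0009  0.063 ] F [-0.4  0.3 -0.5] w 33.7 t 3.65
```

Request:
move_arm(
  motion=[
    [0.003,0.03,-0.002,0,0,0.04],
    [0.005,0.05,-0.002,0,0,0.063],
    [0.005,0.05,-0.002,0,0,0.063],
    [0.005,0.05,-0.002,0,0,0.063],
    [0.005,0.05,-0.002,0,0,0.063],
  ],
)

```text
clock: 4.15
position: [470.5, -157.9, 162.2]
tcp_rot: [0.996, -0.091, -0.0, -0.0]
ft_force: [-0.0, 0.3, -1.1]
width: 33.8
grip_force: 25.0
```

```bash
python3 - <<'E'
from h import *
plan([590,-182.5,162],-0.188)
fr,P,d,f=cam('scene');save('pre.png',fr,(190,110,350,270),3.7)
E
```

```text
[ 470.5 -157.9  162.2] shift [0.244  0.0053 0.0003] turn [-0.0002  0.0004  0.0042] F [-0.   0.3 -1.1] w 33.8 t 4.15
```

View pics/pre.png

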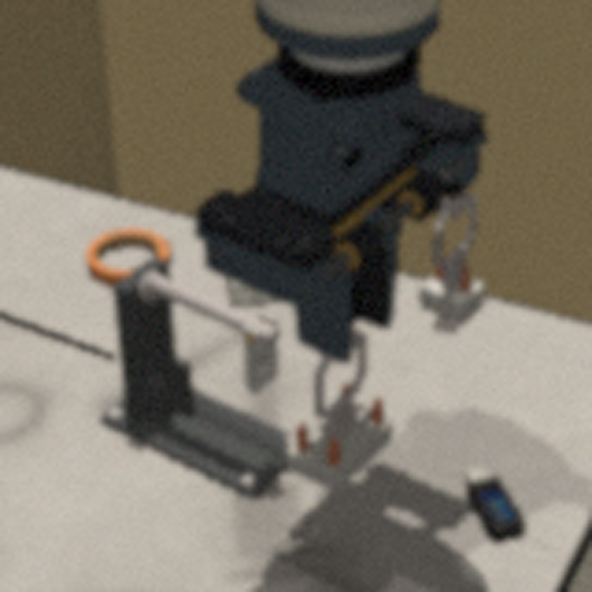

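The peg tip at (262,330) lines up with the eye's upper middle at (340,370), and the carrier is upright. I'll push along the peg slowly.

Request:
move_arm(
  motion=[
    [0.024,0.001,0,0,0,0.001],
    [0.048,0.001,0,0,0,0.002],
    [0.072,0.002,0,0,0,0.003],
    [0.096,0.002,0,0,0,0.004],
    [0.12,0.003,0,0,0,0.004],
  ],
)

```text
clock: 4.7
position: [530.6, -171.3, 162.3]
tcp_rot: [0.996, -0.095, 0.0, -0.0]
ft_force: [-0.4, 0.2, -1.3]
width: 33.8
grip_force: 25.0
```

```bash
python3 - <<'E'
from h import *
plan([590,-182.5,162],-0.188)
E
```

```text
[ 530.6 -171.3  162.3] shift [ 0.1209 -0.0003  0.0007] turn [-0.     -0.     -0.0009] F [-0.4  0.2 -1.3] w 33.8 t 4.7
```

Request:
move_arm(
  motion=[
    [0.024,0,0,0,0,0],
    [0.048,0,0,0,0,0],
    [0.072,0,0,0,0,0],
    [0.096,0,0,0,0,0],
    [0.12,0,0,0,0,0],
  ],
)

```text
clock: 5.2
position: [589.3, -182.6, 162.4]
tcp_rot: [0.996, -0.095, -0.0, 0.0]
ft_force: [1.4, 0.2, -1.5]
width: 34.1
grip_force: 25.0
```

Request:
move_arm(
  motion=[
    [0,0,0,0,0,0],
    [0,0,0,0,0,0],
    [0,0,0,0,0,0],
  ],
)

```text
clock: 5.5
position: [587.8, -182.2, 162.3]
tcp_rot: [0.996, -0.095, -0.0, -0.0]
ft_force: [0.6, 0.1, -1.6]
width: 34.2
grip_force: 25.0
```

```bash
python3 - <<'E'
from h import *
plan([590,-182.5,152],-0.188)
fr,P,d,f=cam('scene');save('in.png',fr,(190,130,320,260),4.5)
E
```

```text
[ 587.8 -182.2  162.3] shift [ 0.0045 -0.0003  0.0206] turn [-0.0001  0.0004 -0.001 ] F [ 0.6  0.1 -1.6] w 34.2 t 5.5
```

View pics/in.png

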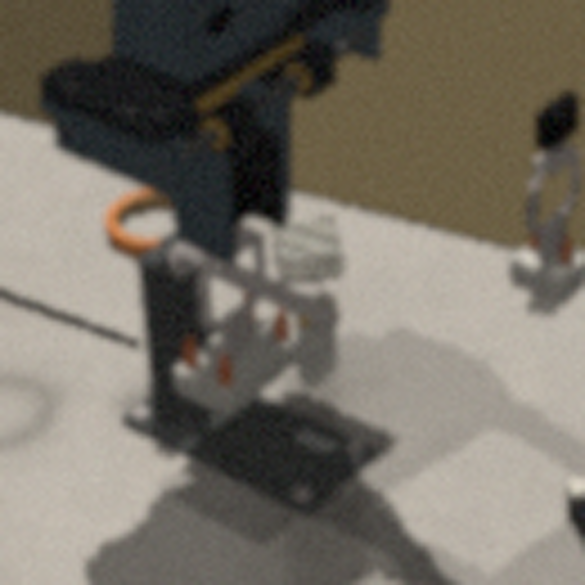

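The flap at (318,340) hangs shut behind the eye. I'll lower 10 mm to seat it, then check the force.

Request:
move_arm(
  motion=[
    [0,0,0.006,0,0,0],
    [0,0,0.012,0,0,0],
    [0,0,0.018,0,0,0],
    [0,0,0.02,0,0,0],
    [0,0,0.02,0,0,0],
  ],
)

```text
clock: 6.05
position: [589.4, -182.8, 155.1]
tcp_rot: [0.996, -0.095, 0.002, 0.001]
ft_force: [-5.0, 2.8, 30.8]
width: 33.6
grip_force: 25.0
```

Request:
move_arm(
  motion=[
    [0,0,0.001,0,0,0],
    [0,0,0.001,0,0,0],
  ],
)

```text
clock: 6.25
position: [589.5, -182.9, 154.9]
tcp_rot: [0.996, -0.095, 0.002, 0.001]
ft_force: [-5.7, 3.0, 34.6]
width: 33.8
grip_force: 25.0
```

It made contact at about z = 155, so I'll take off the pressing force before releasing.

Request:
move_arm(
  motion=[
    [0,0,-0.003,0,0,0],
    [0,0,-0.006,0,0,0],
    [0,0,-0.006,0,0,0],
  ],
)

```text
clock: 6.55
position: [588.2, -182.4, 155.3]
tcp_rot: [0.996, -0.095, 0.0, 0.0]
ft_force: [-0.8, -0.3, 7.3]
width: 33.8
grip_force: 25.0
```

Request:
move_arm(
  motion=[
    [0,0,-0.001,0,0,0],
    [0,0,-0.001,0,0,0],
    [0,0,-0.001,0,0,0],
  ],
)

```text
clock: 6.85
position: [588.3, -182.4, 155.4]
tcp_rot: [0.996, -0.095, -0.0, 0.0]
ft_force: [-0.6, -0.9, 3.0]
width: 33.8
grip_force: 25.0
```

Request:
move_arm(
  motion=[
    [0,0,0,0,0,0],
    [0,0,0,0,0,0],
    [0,0,0,0,0,0],
    [0,0,0,0,0,0],
    [0,0,0,0,0,0],
  ],
  fingers=-0.5,
)

```text
clock: 7.35
position: [588.3, -182.4, 155.4]
tcp_rot: [0.996, -0.095, -0.0, -0.0]
ft_force: [-0.8, 0.5, 0.4]
width: 67.7
grip_force: 0.0
```

Request:
move_arm(
  motion=[
    [0,0,-0.04,0,0,0],
    [0,0,-0.08,0,0,0],
    [0,0,-0.14,0,0,0],
    [0,0,-0.2,0,0,0],
    [0,0,-0.24,0,0,0],
  ],
)

```text
clock: 7.85
position: [588.7, -182.5, 277.6]
tcp_rot: [0.996, -0.095, 0.001, 0.0]
ft_force: [0.6, 0.6, -0.4]
width: 68.3
grip_force: 0.0
```

Request:
move_arm(
  motion=[
    [-0.1,0,0,0,0,0],
    [-0.2,0,0,0,0,0],
    [-0.3,0,0,0,0,0],
    [-0.3,0,0,0,0,0],
    [-0.3,0,0,0,0,0],
  ],
)

```text
clock: 8.35
position: [440.5, -154.1, 276.0]
tcp_rot: [0.995, -0.095, 0.0, 0.0]
ft_force: [0.1, -0.2, 0.5]
width: 68.4
grip_force: 0.0
```

```bash
python3 - <<'E'
from h import *
fr,P,d,f=cam('scene');save('end.png',fr,(190,110,350,270),3.7)
E
```

```text
(no output)
```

View pics/end.png

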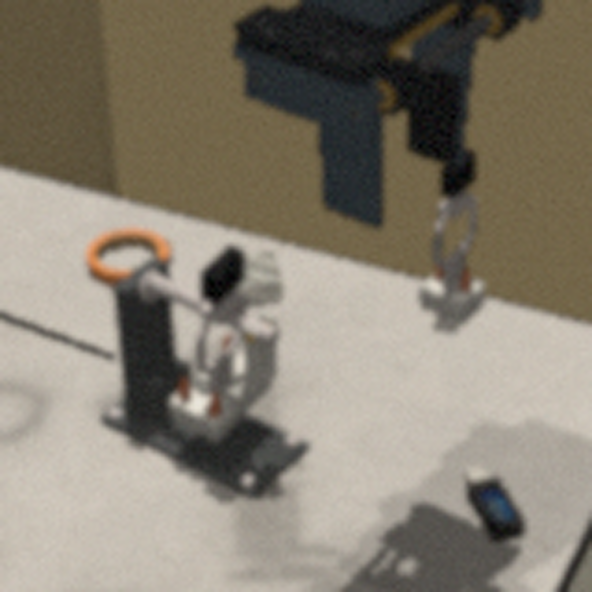

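The carrier hangs at (215,350) with the flap at (262,355) outside it, but it looks turned or swinging. I'll let it settle and measure.

Request:
move_arm(
  motion=[
    [-0.2,0,0,0,0,0],
    [-0.2,0,0,0,0,0],
    [-0.2,0,0,0,0,0],
    [-0.2,0,0,0,0,0],
    [-0.2,0,0,0,0,0],
  ],
)

```text
clock: 8.9
position: [344.5, -136.1, 275.8]
tcp_rot: [0.996, -0.095, 0.001, 0.0]
ft_force: [0.8, 0.0, 0.9]
width: 68.4
grip_force: 0.0
```

Request:
move_arm(
  motion=[
    [0,0,0,0,0,0],
    [0,0,0,0,0,0],
    [0,0,0,0,0,0],
    [0,0,0,0,0,0],
    [0,0,0,0,0,0],
  ],
)

```text
clock: 9.4
position: [342.9, -135.3, 275.4]
tcp_rot: [0.996, -0.095, -0.0, -0.0]
ft_force: [-0.2, -0.3, -0.3]
width: 68.2
grip_force: 0.0
```

```bash
cat > m.py <<'E'
from h import *
import sys
fr,P,d,f=cam('top');fs,S,_,_=cam('scene')
a=cv2.resize(fr[130:220,240:320],None,fx=5,fy=5,interpolation=2);b=cv2.resize(fs[150:260,205:285],None,fx=450/110,fy=450/110,interpolation=2)
save(sys.argv[1],np.hstack([a,b]))
for nm,Q in(('top',P),('sc',S)):
    Q=Q.reshape(-1,3);Q=Q[(np.abs(Q[:,0]-588)<60)&(np.abs(Q[:,1]+182)<55)]
    for lo,hi in((135,175),(36,58)):
        q=Q[(Q[:,2]>lo)&(Q[:,2]<hi)]
        if len(q)>5:
            w,V=np.linalg.eigh(np.cov(q[:,:2].T));print(nm,lo,len(q),q.mean(0).round(1),V[:,1].round(2),'min',q.min(0).round(),'max',q.max(0).round())
E
python3 m.py s1.png
```

```text
top 135 148 [ 558.5 -169.2  158.5] [0.18 0.98] min [ 551. -187.  136.] max [ 568. -153.  166.]
top 36 332 [ 574.8 -184.2   50.2] [-0.99  0.16] min [ 541. -213.   37.] max [ 629. -147.   58.]
sc 135 137 [ 560.6 -165.3  152.9] [0.24 0.97] min [ 553. -187.  136.] max [ 571. -152.  164.]
sc 36 417 [ 584.  -172.8   47.2] [-0.97  0.24] min [ 541. -212.   36.] max [ 642. -144.   58.]
```

View pics/s1.png

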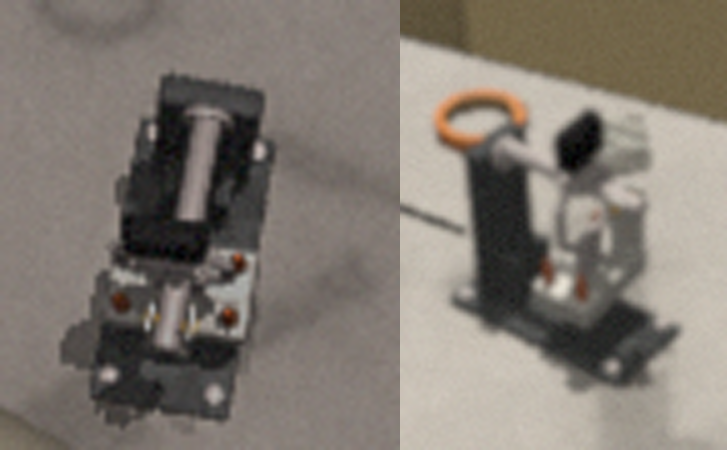

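Request:
move_arm(
  motion=[
    [0,0,0,0,0,0],
    [0,0,0,0,0,0],
    [0,0,0,0,0,0],
    [0,0,0,0,0,0],
    [0,0,0,0,0,0],
  ],
)

```text
clock: 10.0
position: [342.8, -135.3, 275.4]
tcp_rot: [0.996, -0.095, -0.0, -0.0]
ft_force: [0.7, -0.6, 1.0]
width: 68.1
grip_force: 0.0
```

```bash
python3 m.py s2.png
```

```text
top 135 154 [ 560.  -169.6  158.2] [0.18 0.98] min [ 553. -187.  141.] max [ 570. -153.  167.]
top 36 339 [ 572.1 -182.7   49.7] [-0.99  0.13] min [ 537. -213.   37.] max [ 629. -144.   58.]
sc 135 151 [ 562.3 -165.8  152.3] [0.28 0.96] min [ 555. -185.  135.] max [ 575. -152.  163.]
sc 36 428 [ 580.7 -172.7   47.1] [-0.98  0.21] min [ 537. -212.   36.] max [ 642. -143.   58.]
```

Request:
move_arm(
  motion=[
    [0,0,0,0,0,0],
    [0,0,0,0,0,0],
    [0,0,0,0,0,0],
    [0,0,0,0,0,0],
    [0,0,0,0,0,0],
  ],
)

```text
clock: 10.6
position: [342.8, -135.3, 275.4]
tcp_rot: [0.996, -0.095, -0.0, -0.0]
ft_force: [-0.3, -0.5, -0.2]
width: 68.7
grip_force: 0.0
```

```bash
python3 m.py s3.png; python3 - <<'E'
from h import *
fr,P,d,f=cam('scene')
# scene-depth points by height: carrier profile
Q=P.reshape(-1,3);Q=Q[(np.abs(Q[:,0]-575)<45)&(np.abs(Q[:,1]+180)<45)]
D=np.array([.982,-.188]);N=np.array([.188,.982])
st=np.c_[(Q[:,:2]-[534,-172])@D,(Q[:,:2]-[534,-172])@N,Q[:,2]]
for z in range(30,170,8):
    q=st[(st[:,2]>=z)&(st[:,2]<z+8)]
    if len(q):print(z,len(q),'s',np.percentile(q[:,0],[2,50,98]).round(),'n',np.percentile(q[:,1],[2,50,98]).round())
E
```

```text
top 135 154 [ 560.5 -169.6  157.7] [0.19 0.98] min [ 553. -187.  137.] max [ 572. -153.  165.]
top 36 347 [ 571.4 -183.    50. ] [-0.99  0.15] min [ 536. -213.   36.] max [ 629. -144.   58.]
sc 135 150 [ 562.  -165.9  152.4] [0.27 0.96] min [ 555. -186.  135.] max [ 575. -152.  163.]
sc 36 420 [ 580.6 -172.5   46.9] [-0.97  0.23] min [ 538. -213.   36.] max [ 642. -143.   58.]
30 58 s [10. 43. 88.] n [-15.  14.  30.]
38 97 s [ 9. 24. 87.] n [-32.  12.  32.]
46 176 s [ 9. 22. 48.] n [-25.  11.  30.]
54 41 s [14. 27. 42.] n [-24.  10.  28.]
62 29 s [16. 27. 42.] n [-15.   9.  26.]
70 43 s [-3. 26. 41.] n [-12.   3.  26.]
78 53 s [-3. 25. 33.] n [-15.   3.  25.]
86 26 s [-4.  3. 29.] n [-12.   8.  28.]
94 26 s [-3.  5. 30.] n [-8.  9. 29.]
102 30 s [-4. 25. 47.] n [-20.   9.  31.]
110 93 s [-4. 28. 85.] n [-17.   5.  28.]
118 103 s [-3. 25. 84.] n [-11.   3.  22.]
126 24 s [21. 26. 29.] n [-6.  5. 17.]
134 18 s [22. 24. 32.] n [-3. 16. 23.]
142 38 s [21. 23. 35.] n [-6. 16. 25.]
150 39 s [22. 24. 34.] n [-6. 13. 25.]
158 54 s [23. 28. 35.] n [-8.  9. 23.]
```

Request:
move_arm(
  motion=[
    [0,0,0,0,0,0],
    [0,0,0,0,0,0],
    [0,0,0,0,0,0],
    [0,0,0,0,0,0],
    [0,0,0,0,0,0],
  ],
)

```text
clock: 11.25
position: [342.8, -135.3, 275.4]
tcp_rot: [0.996, -0.095, -0.0, -0.0]
ft_force: [0.0, 1.2, -1.2]
width: 68.6
grip_force: 0.0
```

Request:
move_arm(
  motion=[
    [0,0,0,0,0,0],
    [0,0,0,0,0,0],
    [0,0,0,0,0,0],
    [0,0,0,0,0,0],
    [0,0,0,0,0,0],
  ],
)

```text
clock: 11.75
position: [342.8, -135.3, 275.4]
tcp_rot: [0.996, -0.095, -0.0, -0.0]
ft_force: [-0.1, 0.5, -0.8]
width: 68.1
grip_force: 0.0
```

```bash
python3 m.py s4.png; python3 - <<'E'
import cv2
a=cv2.imread('pics/s3.png').astype(int);b=cv2.imread('pics/s4.png').astype(int);print(abs(a-b).mean(),abs(a-b).max())
E
```

```text
top 135 153 [ 560.3 -169.6  158.1] [0.18 0.98] min [ 553. -187.  140.] max [ 570. -153.  165.]
top 36 348 [ 571.1 -183.1   49.8] [-0.99  0.13] min [ 536. -213.   36.] max [ 628. -144.   58.]
sc 135 149 [ 561.9 -165.7  152.7] [0.28 0.96] min [ 555. -186.  135.] max [ 572. -151.  163.]
sc 36 417 [ 581.3 -172.4   47.1] [-0.98  0.22] min [ 538. -210.   37.] max [ 641. -144.   58.]
2.1362545213714403 32
```

View pics/s4.png

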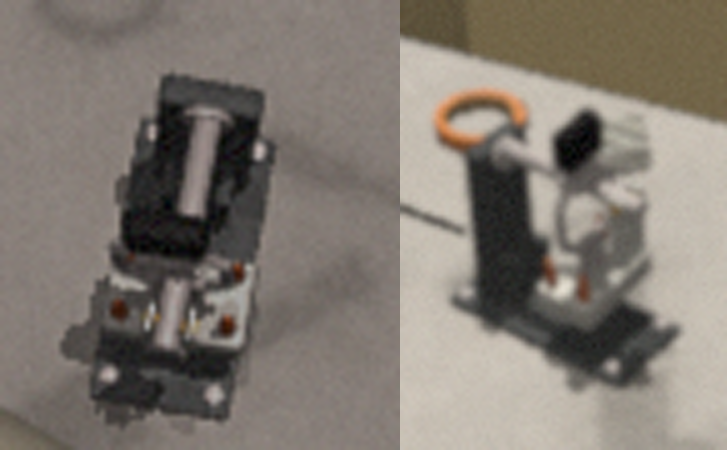

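The carrier is now still (frames differ only by noise). It hangs on the peg about 27 mm past the pivot, 35 mm off the bench, with the flap shut outside its eye. I'll hand it in.

```bash
python3 -c "
from bench import ctrl
print(ctrl.finish_job())"
```

```text
the job is handed in; nothing more can be done
None
```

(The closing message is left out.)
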